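# Unlock the glue-up clamp and hold its pressure

## Task

Pull the lock plug straight up out of its socket in the glue-up clamp and put it in the open tray. Then push the clamp's upright handle away from its rest, against the spring, until the pointer stands between the two gauge ribs, and keep holding it there: the program finishes while still holding the handle. Leave the gear, the steel weight and the glue bottle where they are.

Things in the scene. Friction and masses are not known exactly. Their poses are not given: they have to be found in the camera images.
- clamp: Glue-up clamp fixed to the bench: plywood base 240 x 124 x 12 mm with metal fittings. Origin: centre of the base's underside, on the bench. x: pushing direction of the handle, towards the pad, strut and fence; y across; z up. On its x axis: handle centre at -62 mm at rest, plug and socket at 0, spring tube from 48 mm, pad head 63 to 85 mm (top 61 mm above the bench), fence at 112 mm.
- socket (a point): Mouth of the plug's socket, 30 mm above the bench, in a 50 x 44 mm metal block; hole 18 mm deep; axes as the clamp's. A sprung detent pin in a dark housing beside it (y = 21 to 41 mm, top 52 mm above the bench; pin to y = 50 mm) presses into a groove in the plug: pulling takes 4 to 10 N over the first 8 mm, then about 3 N; free once 30 mm up.
- gauge (a point): Midpoint between the two upright gauge ribs on the bar along the clamp's -y side, 51 mm above the bench; axes as the clamp's. Ribs 3 mm thick with 14 mm clear between them along x, tops 58 mm above the bench. The handle carriage's thin steel pointer (3 mm) moves along beside them.
- plug_center (a point): Centre of the white plastic lock plug, 88 mm long, about 50 g; 56 mm above the bench when plugged in. z up along the plug; x, y as the clamp's while plugged in. Shank 16 x 16 x 56 mm; on it a block-shaped grip head 32 (x) x 16 (y) x 32 (z) mm, its centre 28 mm above this point: take it across y. Plugged in, it blocks the handle carriage.
- tray_in (a point): Centre of the inner floor (4 mm above the bench) of the open plywood tray, fixed to the bench: 150 x 150 mm outside, walls 4 mm thick, rim 35 mm above the bench; x and y along its sides.
- handle_grip (a point): Grip point of the upright wooden handle, on its centre line 92 mm above the bench; it moves with the carriage. The handle is a bar 26 mm (clamp x) by 18 mm (clamp y) that stands from 51 to 115 mm above the bench. Below it is the dark carriage with a thin steel pointer towards the gauge bar.
- carriage (a joint): Travel of the handle carriage along the clamp's x, in m: 0 at rest, 0.045 at its stop. A spring always pushes it back to 0: 3.5 N at rest plus 250 N/m (10.5 N at 0.028). The pointer is midway between the gauge ribs at 0.028, wholly between them from 0.0225 to 0.0335. With the plug in place it travels no more than about 5 mm.
- gear: Bystander: loose steel gear lying flat, 45 mm across, 18 mm thick; origin at the centre of its underside.
- weight: Bystander: loose steel block 60 x 35 x 30 mm; origin at the centre of its underside.
- glue: Bystander: loose white glue bottle, 40 mm across, 100 mm tall, upright; origin at the centre of its underside.
Not all that is in view belongs to the job. Of the things shaped like the part that bears plug_center, the white one is meant.

How it is judged:
By the outcome, as a careful person would: the job done as asked, in the order asked, and still so for the second after the job is handed in, while the arm keeps its last pose, push and grip.
It also fails if it takes over 54 s, if anything falls off the work surface, if the arm or the gripper's body presses on something with over 40 N, if the wrist force passes 120 N, or if a joint passes its speed limit or range.

## Robot

A 6-joint arm with a two-finger parallel gripper is mounted at the origin on the work surface. World frame = base frame: x ahead of the robot, y to its left, z up, the work surface at z = 0. Lengths are in m, angles in rad, forces in N, time in s.
With the tool pointing down it reaches from about 0.3 to 1 m from the base axis. Payload 5.1 kg.
Tool frame: the origin (TCP) lies midway between the tips of the shut fingers; the grasp point (between the pads) lies 19 mm behind it (hold_point_z is the x of the grasp point in the tool frame, in m); x points along the fingers, y is the direction in which the jaws open and shut, and the axes are right-handed (so a half turn about x gives the same grasp; the last joint's range is limited). The gripper opens to 95 mm and grips with 3 to 60 N. Pads are 20 mm wide; open, the fingers measure 119 mm over their backs; the gripper's body (75 mm by 180 mm) begins 59 mm behind the grasp point.
Start: joints at [-1.313, 0.124, 1.65, -0, 1.367, -0.083], TCP at [0.217, -0.613, 0.215] pointing down, gripper open.
Joint ranges: [-2.61, 2.61], [-1.02, 2.33], [0.03, 2.71], [-1.35, 4.49], [0.32, 2.68], [-2.91, 2.91]. Speed limits (rad/s): [2.57, 2.57, 3.14, 3.14, 3.14, 3.14].

## Interface

Orientations are given as a unit quaternion [x, y, z, w].
In Python, from bench import get_state, get_image, job_done, hold_point_z gives the robot as it stands.
- The arm moves only by the shell command python3 -m pendant 'ROWS'. ROWS is JSON, a list that holds one entry, the list of rows, each a list of 7 numbers: the shift along the tool's x, y, z in cm, then the turn, a rotation vector about the tool's x, y, z in degrees, then the finger opening in cm, from 0 to 9.51. In form: [[[dx, dy, dz, ax, ay, az, jaw], ...]]. A call has 1 to 20 rows; each row shifts and turns the pose as measured when the row begins, along the tool's axes as they then stand; what a row does not reach is not made up. A row lasts 1/12 s, in which the tool goes at most 41.7 mm and 7.16 degrees, less where a joint would pass 70% of its speed; a pose out of reach is approached as far as the arm can. A call is refused whole if a number of a shift passes 4.17 or a number of a turn 7.16, either way. A call with a gripper value outside its range is refused whole. The fingers move at their own pace and stop on an object; the grip force is fixed at half the most. Time passes only in rows, so rows that do not move let the fingers close. It gives the time, the measured TCP pose, the force and the opening at its end, in the units of the state.
- get_state(): the state, without advancing time (a new reading comes with each control period).
- get_image(name): name is "scene" or "top" or "wrist"; returns a dict with "frame" (420x560x3 uint8, red, green, blue), "camera_matrix" (3x3 intrinsics, pixels), "k1" (the pictures are not rectified: a ray, as slopes to the right and down, at radius r is drawn at 1 + k1 r^2 times it, then the intrinsics apply), "cam_to_world" (4x4, takes a point from camera to world coordinates); the wrist camera has in their place "tool_from_camera" (4x4, takes a point from camera to tool coordinates, whose origin is the TCP and whose axes are the tool frame's). Camera axes: x right, y up, looking along -z (the intrinsics and any distortion apply to the point x, -y, -z); pixel columns grow to the right and rows downward; lengths in m; the calibration is good to about 2 mm. A picture is of the moment at which its call begins: read the wrist's pose just before it. There is no depth.
- job_done(): hands the job in, once; it reports no verdict.
The state is a dict: "t": time; "qpos": joint angles; "joint_velocities": joint speeds; "joint_torque": joint torques, N m; "eef_pos": TCP position; "tcp_rot": TCP orientation; "ft_force": force on the tool from outside, world axes, zero at the start; "torque": the same for the moment, N m; "grip_width": finger opening in m.
Only numpy, scipy, OpenCV 4.12 (cv2) and the standard library are available. Lean on these libraries where they do the work, as an engineer would, in place of code of your own. Each camera call takes 0.05 s, during which the arm holds its last target.

## Working session

There is one attempt and no reset: what is moved stays moved. The work goes in short steps, Python scripts to look and compute and a shell command to move; the robot and the scene stay as the last step left them, time stands still between calls to the robot, and variables do not carry over. Pictures are saved under pics/ and viewed, and the job is handed in when it is done.

```bash
ls; mkdir -p pics
python3 - <<'E'
from bench import *
import cv2
s=get_state();print({k:(v if isinstance(v,(int,float)) else [round(float(x),4) for x in v]) for k,v in s.items()});print(hold_point_z if not callable(hold_point_z) else hold_point_z())
for n in ["scene","top","wrist"]:
    d=get_image(n);cv2.imwrite(f"pics/{n}0.png",d["frame"][:,:,::-1]);print(n,d["camera_matrix"],d["k1"],d.get("cam_to_world",d.get("tool_from_camera")))
E
```

```text
pics
{'t': 0.0, 'qpos': [-1.3126, 0.1245, 1.6517, 0.0, 1.3675, -0.0826], 'joint_velocities': [0.0002, -0.0011, -0.0016, -0.0008, -0.0004, -0.0003], 'joint_torque': [0.0001, -41.7606, -35.9932, 0.0775, 0.0493, -0.0002], 'eef_pos': [0.217, -0.612, 0.2134], 'tcp_rot': [-0.6968, -0.1206, 0.6969, -0.1191], 'ft_force': [0.3744, -0.0509, 0.2262], 'torque': [-0.0191, 0.0202, 0.0413], 'grip_width': 0.09548927209433433}
-0.0188
scene [[425.09241016   0.         273.07914602]
 [  0.         425.09241016 215.95486346]
 [  0.           0.           1.        ]] -0.1041347383810454 [[ 0.87228677 -0.33532845  0.35590815  0.90196613]
 [ 0.48874918  0.57481135 -0.65628968 -0.66503613]
 [ 0.01549255  0.74642263  0.66529185  0.69721937]
 [ 0.          0.          0.          1.        ]]
top [[414.24345544   0.         278.78127897]
 [  0.         414.24345544 209.79513267]
 [  0.           0.           1.        ]] -0.0059801232190199675 [[-2.21279982e-02  9.98117035e-01 -5.72078269e-02  4.98234855e-01]
 [-9.99754943e-01 -2.21281807e-02  6.30358346e-04 -5.88308409e-02]
 [-6.36733730e-04  5.72077563e-02  9.98362092e-01  8.58189090e-01]
 [ 0.00000000e+00  0.00000000e+00  0.00000000e+00  1.00000000e+00]]
wrist [[344.79970056   0.         272.85045721]
 [  0.         344.79970056 205.58210222]
 [  0.           0.           1.        ]] -0.08489987687207226 [[-3.90865906e-04  2.83939534e-01 -9.58842108e-01 -1.69630500e-01]
 [ 9.99999920e-01  3.38726848e-05 -3.97612993e-04  3.66458684e-04]
 [-8.04194916e-05 -9.58842187e-01 -2.83939525e-01 -7.90012289e-02]
 [ 0.00000000e+00  0.00000000e+00  0.00000000e+00  1.00000000e+00]]
```

View pics/top0.png

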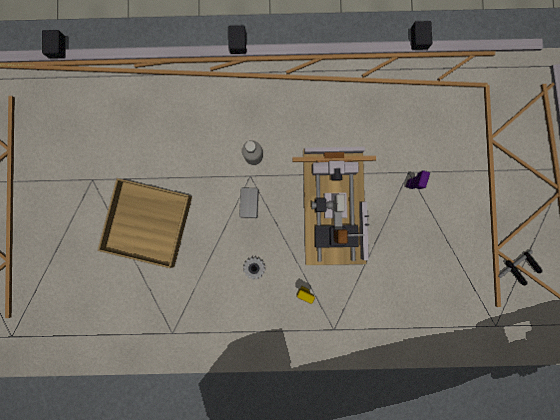

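View pics/scene0.png

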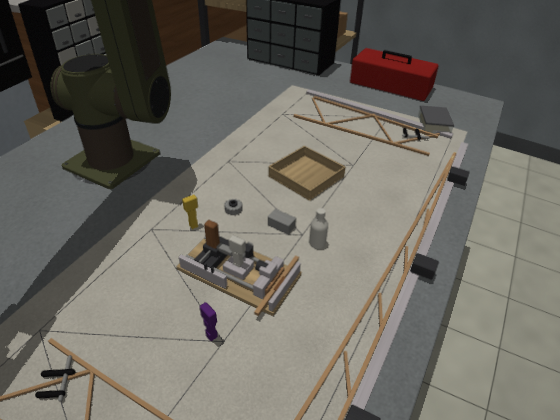

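View pics/wrist0.png

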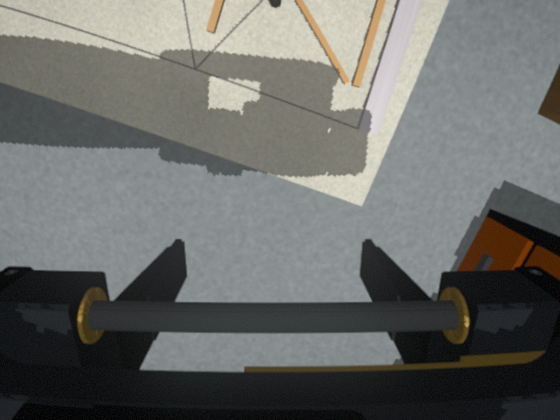

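```bash
cat > h.py <<'E'
import numpy as np,cv2,json
from bench import *
from scipy.spatial.transform import Rotation as R
def und(d,uv):
    K=np.array(d["camera_matrix"]);k=d["k1"]
    p=cv2.undistortPoints(np.array(uv,float).reshape(-1,1,2),K,np.array([k,0,0,0,0.])).reshape(-1,2)
    return np.c_[p[:,0],-p[:,1],-np.ones(len(p))]
def pose(d):
    if "cam_to_world" in d: return np.array(d["cam_to_world"])
    s=get_state();T=np.eye(4);T[:3,:3]=R.from_quat(s["tcp_rot"]).as_matrix();T[:3,3]=s["eef_pos"]
    return T@np.array(d["tool_from_camera"])
def plane(d,uv,z,T=None):
    T=pose(d) if T is None else T
    r=und(d,uv)@T[:3,:3].T;o=T[:3,3]
    z=np.broadcast_to(z,len(r))
    return o+r*((z-o[2])/r[:,2])[:,None]
def proj(d,P,T=None):
    T=pose(d) if T is None else T
    p=(np.atleast_2d(P)-T[:3,3])@T[:3,:3]
    x=p[:,0]/-p[:,2];y=-p[:,1]/-p[:,2];f=1+d["k1"]*(x*x+y*y);K=np.array(d["camera_matrix"])
    return np.c_[x*f*K[0,0]+K[0,2],y*f*K[1,1]+K[1,2]]
def crop(fr,x0,x1,y0,y1,s,fn):
    cv2.imwrite(fn,cv2.resize(fr[y0:y1,x0:x1,::-1],None,fx=s,fy=s,interpolation=cv2.INTER_CUBIC))
E
python3 - <<'E'
from h import *
d=get_image("top");crop(d["frame"],290,390,140,275,4.4,"pics/t1.png")
e=get_image("scene");crop(e["frame"],165,315,185,325,4.2,"pics/s1.png")
E
```

```text
(no output)
```

View pics/t1.png

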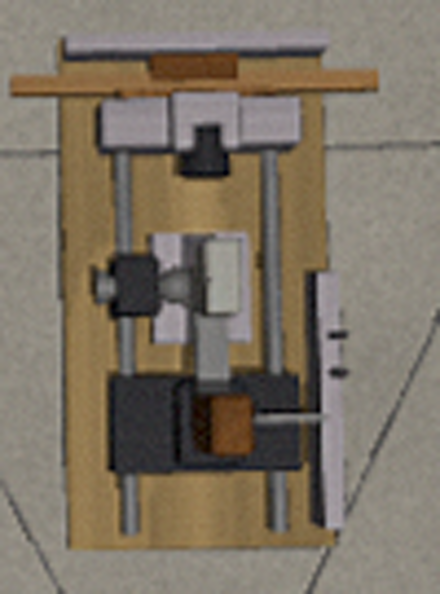

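View pics/s1.png

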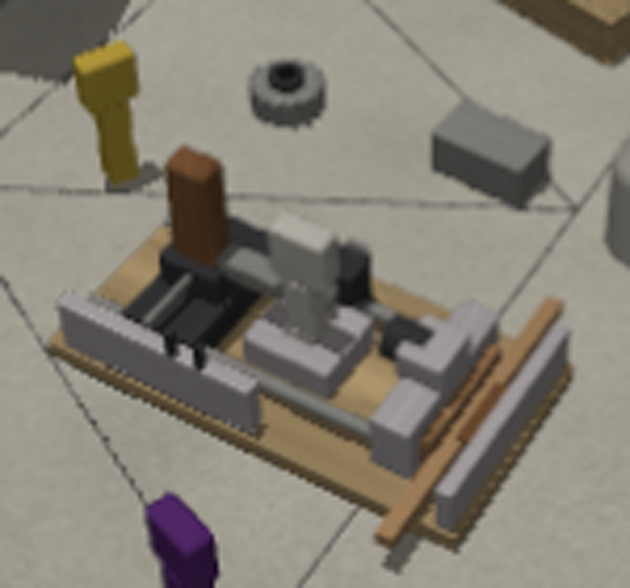

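Run:
```python
from h import *
d=get_image("top");e=get_image("scene")
f=lambda L:[(289.6+u/4.4,139.6+v/4.4) for u,v in L]
g=lambda L:[(164.6+u/4.2,184.6+v/4.2) for u,v in L]
print("base",plane(d,f([(57,40),(325,40),(337,547),(68,548)]),.012).round(4))
print("plug top",plane(d,f([(207,238),(240,238),(241,311),(208,313),(224,275)]),.1).round(4))
print("handle top",plane(d,f([(212,396),(252,394),(252,452),(213,454)]),.115).round(4))
# plug from masks top
fr=d["frame"].astype(int)[180:225,325:355];
m=(fr.min(2)>150)
hsv=cv2.cvtColor(d["frame"],cv2.COLOR_RGB2HSV)
print(hsv[192:214,334:348,2]);print(hsv[192:214,334:348,1])
# tray
crop(d["frame"],90,200,170,275,5,"pics/tray.png")
print("plug scene top",plane(e,g([(285,214),(341,243),(330,268),(272,238)]),.1).round(4))
print("handle scene top",plane(e,g([(180,147),(222,156),(212,174),(167,162)]),.115).round(4))
```

```text
base [[ 0.6719 -0.1112  0.012 ]
 [ 0.6691 -0.2369  0.012 ]
 [ 0.4327 -0.2344  0.012 ]
 [ 0.435  -0.1103  0.012 ]]
plug top [[ 0.569  -0.1663  0.1   ]
 [ 0.5687 -0.18    0.1   ]
 [ 0.5381 -0.1795  0.1   ]
 [ 0.5376 -0.1657  0.1   ]
 [ 0.5533 -0.1729  0.1   ]]
handle top [[ 0.5029 -0.1642  0.115 ]
 [ 0.5034 -0.1805  0.115 ]
 [ 0.4798 -0.1798  0.115 ]
 [ 0.4794 -0.1639  0.115 ]]
[[165 169 163 161 158 155 149 142 139 140 139 143 133 132]
 [108 112 107 106  98 146 156 150 151 155 158 156 139 134]
 [ 78  80  70  98 101 128 137 131 131 133 113 148 145 131]
 [ 81  62  90 142 153 154 153 148 153 149 128 151 151 134]
 [ 70  43  93 143 163 163 156 157 158 157 136 152 151 139]
 [ 62  45  93 141 158 153 159 156 159 157 126 146 152 139]
 [ 67  42  92 139 156 163 163 160 154 159 130 150 152 140]
 [ 66  43  89 143 158 157 151 156 158 156 130 151 150 145]
 [ 64  48  82 141 158 159 161 158 160 160 136 151 153 139]
 [ 58  52  75 136 159 161 152 158 156 155 136 149 150 140]
 [ 57  47  77 138 160 159 156 159 158 164 132 150 147 135]
 [ 57  47  68  93 149 159 160 158 157 158 138 149 149 135]
 [ 56  47  53
[... 1426 characters left out ...]
 10  13  16  15  17  20   9  18  92]
 [ 14  35  13  18   9  10  15  13  16  22  13  17  17  87]
 [ 25  24   6  16   5  14  11  13  21  16  20   7  13  96]
 [ 19  15  18  26   9   9  18  19  15  19  15  12  14  85]
 [ 23  33  47  19  11  12  15  19  22  24  15  13  17  89]
 [ 12  14  24  22  26  21  28  33  15   9   9  15  18  87]
 [  3   5   7   5   5   9  13   4  13   9   8  13  14  91]
 [  6   8   4   8   6   8   9   8  12  10  16  10  22  99]]
plug scene top [[ 0.541  -0.1685  0.1   ]
 [ 0.5744 -0.1716  0.1   ]
 [ 0.5786 -0.1879  0.1   ]
 [ 0.5445 -0.1851  0.1   ]]
handle scene top [[ 0.4805 -0.1678  0.115 ]
 [ 0.5018 -0.1628  0.115 ]
 [ 0.5049 -0.1757  0.115 ]
 [ 0.4814 -0.1797  0.115 ]]
```

View pics/tray.png

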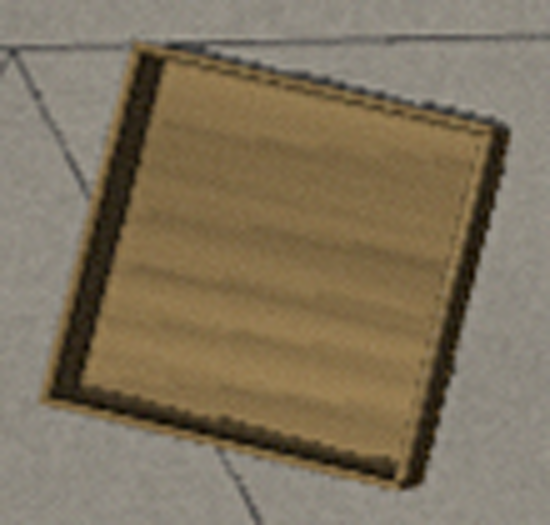

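```bash
cat > to.py <<'E'
import sys
from h import *
# args x y z yaw_deg : tool x down, tool y along (cos(yaw),sin(yaw))rotated world y
def target(yaw):
    c,s=np.cos(np.radians(yaw)),np.sin(np.radians(yaw))
    y=np.array([-s,c,0]);x=np.array([0,0,-1.]);return np.c_[x,y,np.cross(x,y)]
def go(x,y,z,yaw,frame="cur"):
    s=get_state();A=R.from_quat(s["tcp_rot"]).as_matrix();B=target(yaw)
    w=R.from_matrix(A.T@B).as_rotvec(degrees=True)
    dp=np.array([x,y,z])-s["eef_pos"]
    print("t",round(s["t"],2),"pos",np.round(s["eef_pos"],4),"rot err deg",w.round(2),"shift cur cm",(A.T@dp*100).round(2),"shift aligned cm",(B.T@dp*100).round(2),"F",np.round(s["ft_force"],1),"w",round(s["grip_width"]*1e3,1))
if __name__=="__main__": go(*map(float,sys.argv[1:5]))
E
python3 to.py .553 -.173 .21 -1; python3 to.py .553 -.173 .21 179
```

```text
t 0.35 pos [ 0.2172 -0.6125  0.2143] rot err deg [-1.5947e+02 -5.0000e-02  0.0000e+00] shift cur cm [  0.45 -30.19 -46.34] shift aligned cm [ 0.43 44.53 32.81] F [-0.7 -0.9 -0.8] w 95.1
t 0.35 pos [ 0.2172 -0.6125  0.2143] rot err deg [20.53  0.    0.03] shift cur cm [  0.45 -30.19 -46.34] shift aligned cm [  0.43 -44.53 -32.81] F [-0.7 -0.9 -0.8] w 95.1
```

```bash
python3 -m pendant '[[[0,0,0,6.9,0,0,9.5],[0,0,0,6.9,0,0,9.5],[0,0,0,6.8,0,0,9.5],[0,-2.4,-1.75,0,0,0,9.5],[0,-2.4,-1.75,0,0,0,9.5],[0,-2.4,-1.75,0,0,0,9.5],[0,-2.4,-1.75,0,0,0,9.5],[0,-2.4,-1.75,0,0,0,9.5],[0,-2.4,-1.75,0,0,0,9.5],[0,-2.4,-1.75,0,0,0,9.5],[0,-2.4,-1.75,0,0,0,9.5],[0,-2.4,-1.75,0,0,0,9.5],[0,-2.4,-1.75,0,0,0,9.5],[0,-2.4,-1.75,0,0,0,9.5],[0,-2.4,-1.75,0,0,0,9.5],[0,-2.4,-1.75,0,0,0,9.5],[0,-2.4,-1.75,0,0,0,9.5],[0,-1,-0.5,0,0,0,9.5],[0,0,0,0,0,0,9.5]]]'; python3 to.py .553 -.173 .21 179
```

```text
t: 1.93
eef_pos: [0.4903, -0.2622, 0.2145]
tcp_rot: [0.708, -0.016, -0.706, -0.014]
ft_force: [-0.3, -0.4, -0.9]
grip_width: 0.0948
t 1.93 pos [ 0.4903 -0.2622  0.2145] rot err deg [-1.45 -0.13 -0.11] shift cur cm [ 0.45 -9.19 -5.88] shift aligned cm [ 0.45 -9.03 -6.11] F [-0.3 -0.4 -0.9] w 94.8
```

```bash
python3 -m pendant '[[[0,-2.2,-1.5,-1.4,0,0,9.5],[0,-2.2,-1.5,0,0,0,9.5],[0,-2.2,-1.5,0,0,0,9.5],[0,-2.2,-1.5,0,0,0,6],[0,0,0,0,0,0,6],[0,0,0,0,0,0,6]]]'; python3 to.py .553 -.173 .21 179
python3 - <<'E'
from h import *
T=None
s=get_state();d=get_image("wrist");T=pose(d)
cv2.imwrite("pics/w1.png",d["frame"][:,:,::-1])
print(proj(d,[[.553,-.173,.1],[.491,-.172,.115]],T))
import pickle;pickle.dump((d,T),open("w1.pkl","wb"))
E
```

```text
t: 2.43
eef_pos: [0.5519, -0.1786, 0.2144]
tcp_rot: [0.707, -0.01, -0.707, -0.005]
ft_force: [0.1, 0.4, 0.1]
grip_width: 0.0806
t 2.43 pos [ 0.5519 -0.1786  0.2144] rot err deg [-0.25 -0.03 -0.37] shift cur cm [ 0.43 -0.56 -0.1 ] shift aligned cm [ 0.44 -0.56 -0.1 ] F [0.1 0.4 0.1] w 80.6
[[264.18216099 199.07550054]
 [264.86869202 272.72627285]]
```

View pics/w1.png

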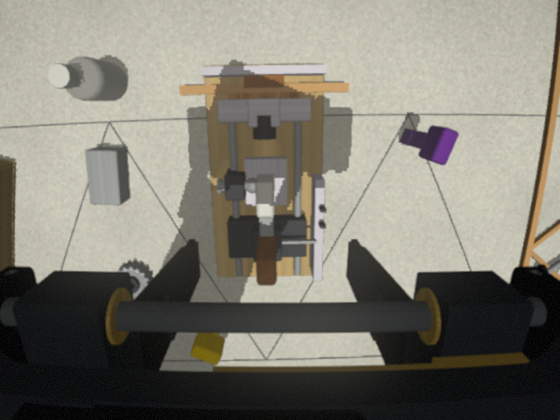

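Run:
```python
from h import *
import pickle
d,T=pickle.load(open("w1.pkl","rb"))
crop(d["frame"],200,340,60,295,2.5,"pics/w1c.png")
print(T.round(3))
```

```text
[[-0.023  0.959  0.283  0.631]
 [-1.    -0.023 -0.    -0.18 ]
 [ 0.006 -0.283  0.959  0.384]
 [ 0.     0.     0.     1.   ]]
```

View pics/w1c.png

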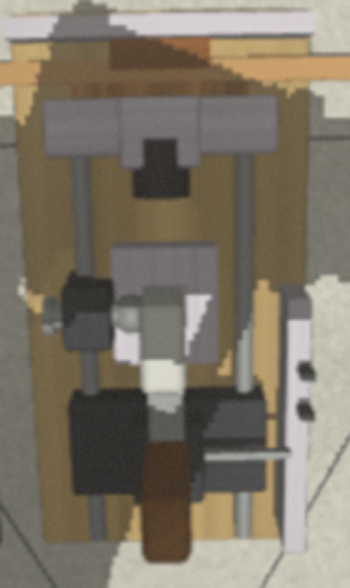

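```bash
python3 - <<'E'
from h import *
import pickle
d,T=pickle.load(open("w1.pkl","rb"))
g=lambda L:[(199.8+u/2.5,59.8+v/2.5) for u,v in L]
print(plane(d,g([(141,393),(184,393),(162,393)]),.1,T).round(4))
print(plane(d,g([(145,560),(188,560),(167,562)]),.115,T).round(4))
E
python3 to.py .553 -.1735 .1 179.3
```

```text
[[ 0.5371 -0.1656  0.1   ]
 [ 0.5367 -0.1805  0.1   ]
 [ 0.5369 -0.1729  0.1   ]]
[[ 0.4803 -0.1655  0.115 ]
 [ 0.48   -0.1806  0.115 ]
 [ 0.4794 -0.1732  0.115 ]]
t 2.48 pos [ 0.5518 -0.1788  0.2144] rot err deg [-0.59 -0.04 -0.35] shift cur cm [11.43 -0.6  -0.1 ] shift aligned cm [11.44 -0.53 -0.11] F [-0.8  0.3  0.5] w 76.5
```

```bash
python3 -m pendant '[[[2,-0.5,-0.1,-0.5,0,-0.3,5],[2.5,0,0,0,0,0,5],[2.5,0,0,0,0,0,5],[2,0,0,0,0,0,5],[0,0,0,0,0,0,5],[0,0,0,0,0,0,5]]]'; python3 to.py .553 -.173 .067 179.2
```

```text
t: 2.98
eef_pos: [0.5506, -0.1837, 0.1245]
tcp_rot: [0.709, -0.01, -0.705, -0.006]
ft_force: [0.0, 0.1, 0.6]
grip_width: 0.0502
t 2.98 pos [ 0.5506 -0.1837  0.1245] rot err deg [-0.52 -0.28 -0.34] shift cur cm [ 5.75 -1.11 -0.19] shift aligned cm [ 5.75 -1.08 -0.23] F [0.  0.1 0.6] w 50.2
```

```bash
python3 -m pendant '[[[0,-0.5,-0.1,-0.3,0,-0.3,5],[0,-0.5,-0.1,0,0,0,5],[0,0,0,0,0,0,5]]]'; python3 to.py .553 -.173 .067 179.2
```

```text
t: 3.23
eef_pos: [0.5531, -0.1758, 0.1275]
tcp_rot: [0.71, -0.008, -0.704, -0.007]
ft_force: [-0.1, 0.2, -0.1]
grip_width: 0.0503
t 3.23 pos [ 0.5531 -0.1758  0.1275] rot err deg [-0.4  -0.45 -0.09] shift cur cm [ 6.05 -0.28  0.07] shift aligned cm [ 6.05 -0.27  0.02] F [-0.1  0.2 -0.1] w 50.3
```

```bash
python3 -m pendant '[[[0,-0.25,0,-0.3,-0.4,0,5],[1,0,0,0,0,0,5],[1,0,0,0,0,0,5],[0,0,0,0,0,0,5]]]'; python3 to.py .553 -.173 .067 179.2
```

```text
t: 3.57
eef_pos: [0.5562, -0.1735, 0.1108]
tcp_rot: [0.71, -0.007, -0.704, -0.003]
ft_force: [0.3, -0.2, 0.6]
grip_width: 0.05
t 3.57 pos [ 0.5562 -0.1735  0.1108] rot err deg [ 0.01 -0.47 -0.28] shift cur cm [ 4.38 -0.07  0.36] shift aligned cm [ 4.38 -0.05  0.32] F [ 0.3 -0.2  0.6] w 50.0
```

```bash
python3 -m pendant '[[[0.8,-0.05,0.25,0,-0.5,-0.3,5],[0.8,0,0,0,0,0,5],[0.8,0,0,0,0,0,5],[0,0,0,0,0,0,5]]]'; python3 to.py .553 -.173 .067 179.2
```

```text
t: 3.9
eef_pos: [0.5527, -0.1725, 0.0829]
tcp_rot: [-0.706, 0.004, 0.708, 0.005]
ft_force: [-0.7, -0.8, -0.2]
grip_width: 0.0502
t 3.9 pos [ 0.5527 -0.1725  0.0829] rot err deg [0.04 0.21 0.1 ] shift cur cm [ 1.59  0.06 -0.03] shift aligned cm [ 1.59  0.05 -0.03] F [-0.7 -0.8 -0.2] w 50.2
```

```bash
python3 -m pendant '[[[0.7,0,0,0,0,0,5],[0.6,0,0,0,0,0,5],[0.2,0,0,0,0,0,5],[0,0,0,0,0,0,5]]]'; python3 to.py .553 -.173 .067 179.2
python3 - <<'E'
from h import *
d=get_image("wrist");cv2.imwrite("pics/w2.png",d["frame"][:,:,::-1])
E
```

```text
t: 4.23
eef_pos: [0.5519, -0.1723, 0.0648]
tcp_rot: [-0.705, 0.004, 0.709, 0.006]
ft_force: [0.5, -0.4, 0.9]
grip_width: 0.05
t 4.23 pos [ 0.5519 -0.1723  0.0648] rot err deg [0.02 0.33 0.14] shift cur cm [-0.22  0.07 -0.11] shift aligned cm [-0.22  0.07 -0.11] F [ 0.5 -0.4  0.9] w 50.0
```

View pics/w2.png

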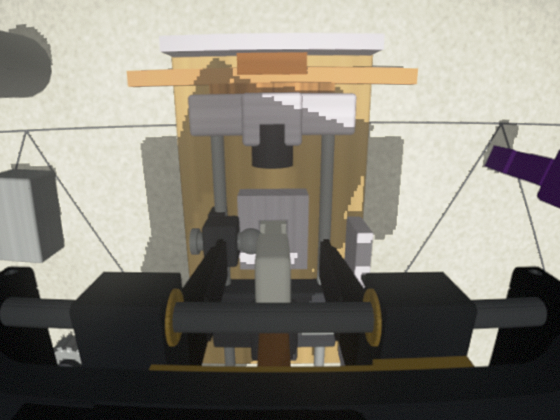

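The white plug's head (columns 255–290) stands midway between the finger tips (about 222 and 325). Both fingers are clear of the detent housing, so I'm closing.

```bash
python3 -m pendant '[[[-0.1,0,0,0,0,0,3],[0,0,0,0,0,0,1],[0,0,0,0,0,0,0.5],[0,0,0,0,0,0,0.5],[0,0,0,0,0,0,0.5],[0,0,0,0,0,0,0.5],[0,0,0,0,0,0,0.5]]]'; python3 to.py .553 -.173 .067 179.2
```

```text
t: 4.87
eef_pos: [0.5533, -0.1728, 0.0683]
tcp_rot: [-0.706, 0.004, 0.708, 0.005]
ft_force: [-0.2, 0.3, -0.1]
grip_width: 0.0158
t 4.87 pos [ 0.5533 -0.1728  0.0683] rot err deg [0.02 0.12 0.07] shift cur cm [0.13 0.02 0.03] shift aligned cm [0.13 0.02 0.03] F [-0.2  0.3 -0.1] w 15.8
```

```bash
python3 -m pendant '[[[-0.4,0,0,0,0,0,0.5],[-0.4,0,0,0,0,0,0.5],[-0.4,0,0,0,0,0,0.5],[-0.4,0,0,0,0,0,0.5]]]'; python3 to.py .553 -.173 .12 179.2
```

```text
t: 5.2
eef_pos: [0.5527, -0.1729, 0.0818]
tcp_rot: [-0.706, 0.004, 0.708, 0.005]
ft_force: [3.4, -1.9, -6.9]
grip_width: 0.0157
t 5.2 pos [ 0.5527 -0.1729  0.0818] rot err deg [0.02 0.14 0.05] shift cur cm [-3.82  0.01 -0.02] shift aligned cm [-3.82  0.01 -0.03] F [ 3.4 -1.9 -6.9] w 15.7
```

```bash
python3 -m pendant '[[[-0.5,0,0,0,0,0,0.5],[-0.5,0,0,0,0,0,0.5],[-0.6,0,0,0,0,0,0.5],[-0.6,0,0,0,0,0,0.5],[-0.6,0,0,0,0,0,0.5],[-0.6,0,0,0,0,0,0.5],[-0.6,0,0,0,0,0,0.5],[-0.6,0,0,0,0,0,0.5]]]'; python3 to.py .553 -.173 .18 179.2
python3 - <<'E'
from h import *
d=get_image("wrist");cv2.imwrite("pics/w3.png",d["frame"][:,:,::-1])
d=get_image("scene");crop(d["frame"],165,365,145,325,4,"pics/s3.png")
E
```

```text
t: 5.87
eef_pos: [0.5529, -0.1728, 0.1361]
tcp_rot: [-0.706, 0.004, 0.708, 0.005]
ft_force: [-0.1, 0.8, 0.6]
grip_width: 0.016
t 5.87 pos [ 0.5529 -0.1728  0.1361] rot err deg [0.02 0.16 0.07] shift cur cm [-4.39  0.02 -0.  ] shift aligned cm [-4.39  0.02 -0.01] F [-0.1  0.8  0.6] w 16.0
```

View pics/s3.png

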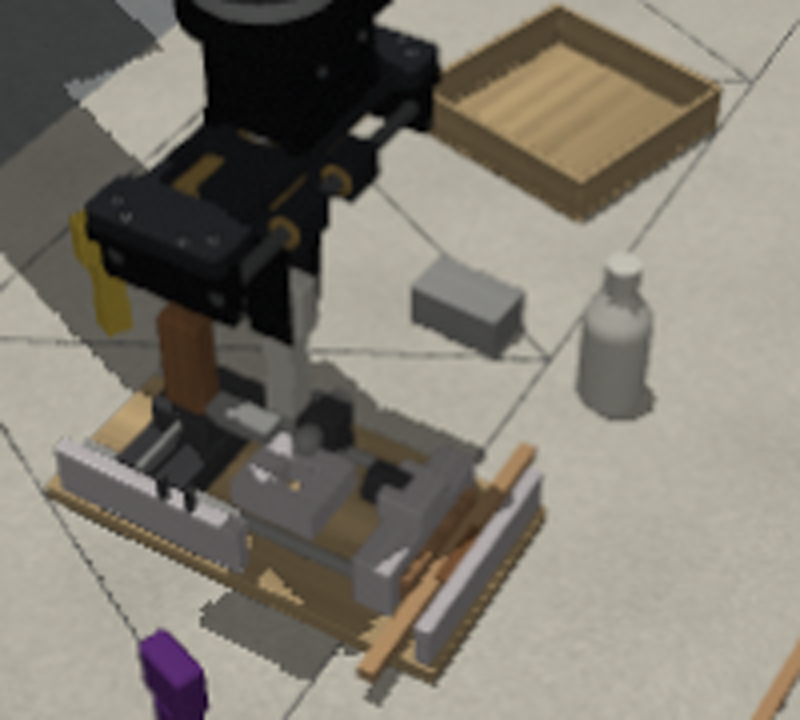

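Run:
```python
from h import *
d=get_image("top")
f=lambda L:[(89.9+u/5-.4,169.9+v/5-.4) for u,v in L]
# rim corners TL, TR, BR, BL at z=.035
P=plane(d,f([(136,42),(504,127),(408,488),(42,402)]),.035);print(P.round(4),P.mean(0).round(4))
Q=P-np.roll(P,1,0);print(np.linalg.norm(Q,axis=1),np.degrees(np.arctan2(Q[:,1],Q[:,0])))
```

```text
[[0.6165 0.2636 0.035 ]
 [0.5791 0.1165 0.035 ]
 [0.4367 0.1559 0.035 ]
 [0.4737 0.3009 0.035 ]] [0.5265 0.2092 0.035 ]
[0.14758564 0.15178236 0.14771293 0.14965118] [ -14.64291043 -104.28367008  164.5306505    75.67859306]
```

```bash
python3 -m pendant '[[[-1.5,0,0,0,0,0,0.5],[-1.5,0,0,0,0,0,0.5],[-1.5,0,0,0,0,0,0.5],[0,-1,0.1,0,0,0,0.5],[0,-2,0.15,0,0,0,0.5],[0,-2,0.15,0,0,0,0.5],[0,-2,0.15,0,0,0,0.5],[0,-2,0.15,0,0,0,0.5],[0,-2,0.15,0,0,0,0.5],[0,-2,0.15,0,0,0,0.5],[0,-2,0.15,0,0,0,0.5],[0,-2,0.15,0,0,0,0.5],[0,-2,0.15,0,0,0,0.5],[0,-2,0.15,0,0,0,0.5]]]'; python3 to.py .527 .209 .18 179.2
```

```text
t: 7.18
eef_pos: [0.5303, 0.0509, 0.1674]
tcp_rot: [-0.698, 0.004, 0.716, 0.01]
ft_force: [0.1, 0.7, -0.4]
grip_width: 0.0157
t 7.18 pos [0.5303 0.0509 0.1674] rot err deg [-0.34  1.4   0.47] shift cur cm [ -1.12 -15.81   0.67] shift aligned cm [ -1.26 -15.8    0.55] F [ 0.1  0.7 -0.4] w 15.7
```

```bash
python3 -m pendant '[[[0,-2,0.1,0,0,0,0.5],[0,-2,0.1,0,0,0,0.5],[0,-2,0.1,0,0,0,0.5],[0,-2,0.1,0,0,0,0.5],[0,-2,0.1,0,0,0,0.5],[0,0,0,0,0,0,0.5]]]'; python3 to.py .527 .209 .18 179.2
```

```text
t: 7.68
eef_pos: [0.5191, 0.1621, 0.1592]
tcp_rot: [-0.694, 0.002, 0.72, 0.009]
ft_force: [-0.6, -0.5, -1.1]
grip_width: 0.0159
t 7.68 pos [0.5191 0.1621 0.1592] rot err deg [-0.08  2.16  0.53] shift cur cm [-2.07 -4.72 -0.64] shift aligned cm [-2.08 -4.7  -0.73] F [-0.6 -0.5 -1.1] w 15.9
```

```bash
python3 -m pendant '[[[0,-1.5,-0.2,0,1.1,0.3,0.5],[0,-1.5,-0.2,0,1,0.2,0.5],[0,-1.5,-0.2,0,0,0,0.5],[0,0,0,0,0,0,0.5],[0,0,0,0,0,0,0.5]]]'; python3 to.py .527 .209 .063 179.2
```

```text
t: 8.1
eef_pos: [0.5209, 0.2089, 0.1526]
tcp_rot: [-0.704, 0.006, 0.71, 0.003]
ft_force: [-0.4, -0.2, -1.2]
grip_width: 0.0162
t 8.1 pos [0.5209 0.2089 0.1526] rot err deg [ 0.09  0.5  -0.21] shift cur cm [ 8.95 -0.05 -0.68] shift aligned cm [ 8.96 -0.02 -0.61] F [-0.4 -0.2 -1.2] w 16.2
```

```bash
python3 -m pendant '[[[1.5,0,-0.3,0,0.3,-0.2,0.5],[1.5,0,-0.3,0,0.1,0,0.5],[1.5,0,0,0,0,0,0.5],[1.5,0,0,0,0,0,0.5],[1,0,0,0,0,0,0.5],[0,0,0,0,0,0,0.5]]]'; python3 to.py .527 .209 .060 179.2
python3 - <<'E'
from h import *
d=get_image("scene");crop(d["frame"],235,395,65,215,4,"pics/s4.png")
E
```

```text
t: 8.6
eef_pos: [0.5255, 0.204, 0.0781]
tcp_rot: [-0.706, 0.006, 0.708, 0.004]
ft_force: [0.6, -1.0, -0.6]
grip_width: 0.0158
t 8.6 pos [0.5255 0.204  0.0781] rot err deg [-0.07  0.19 -0.14] shift cur cm [ 1.8  -0.51 -0.15] shift aligned cm [ 1.81 -0.51 -0.14] F [ 0.6 -1.  -0.6] w 15.8
```

View pics/s4.png

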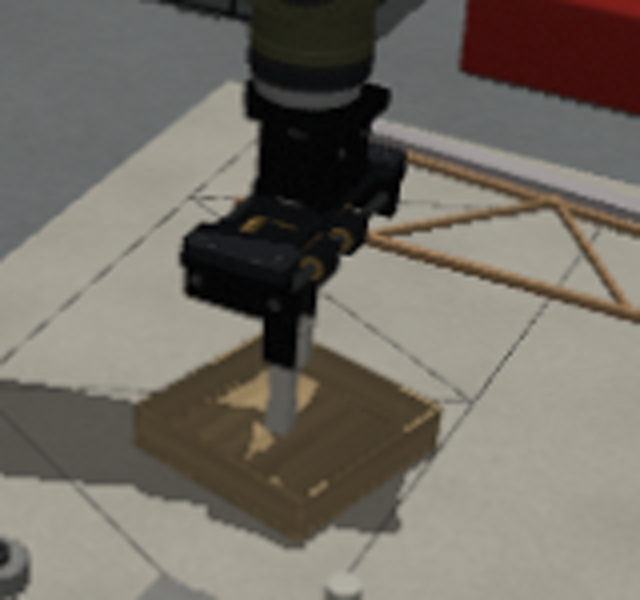

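The plug hangs upright over the middle of the tray, with its bottom at crop pixel (282,433). I'm lowering it slowly until it touches.

```bash
python3 -m pendant '[[[0.5,-0.2,0,0,0,0,0.5],[0.4,-0.2,0,0,0,0,0.5],[0.3,0,0,0,0,0,0.5],[0.2,0,0,0,0,0,0.5],[0,0,0,0,0,0,0.5]]]'; python3 to.py .527 .209 .060 179.2
```

```text
t: 9.07
eef_pos: [0.5281, 0.2083, 0.0669]
tcp_rot: [0.708, -0.006, -0.706, -0.005]
ft_force: [-0.2, 0.3, -0.5]
grip_width: 0.0159
t 9.07 pos [0.5281 0.2083 0.0669] rot err deg [-0.11 -0.15 -0.05] shift cur cm [ 0.69 -0.06  0.11] shift aligned cm [ 0.69 -0.06  0.11] F [-0.2  0.3 -0.5] w 15.9
```

```bash
python3 -m pendant '[[[0.25,0,0,0,-0.1,0,0.5],[0.25,0,0,0,0,0,0.5],[0.1,0,0,0,0,0,0.5],[0,0,0,0,0,0,0.5]]]'; python3 to.py .527 .209 .060 179.2
```

```text
t: 9.4
eef_pos: [0.529, 0.2087, 0.0615]
tcp_rot: [0.708, -0.006, -0.706, -0.005]
ft_force: [-0.2, 0.3, -0.9]
grip_width: 0.0159
t 9.4 pos [0.529  0.2087 0.0615] rot err deg [-0.09 -0.16 -0.02] shift cur cm [ 0.15 -0.02  0.2 ] shift aligned cm [ 0.15 -0.02  0.2 ] F [-0.2  0.3 -0.9] w 15.9
```

```bash
python3 -m pendant '[[[0.12,0,0,0,0,0,0.5],[0.1,0,0,0,0,0,0.5],[0,0,0,0,0,0,0.5]]]'; python3 to.py .527 .209 .060 179.2
```

```text
t: 9.65
eef_pos: [0.5294, 0.2089, 0.0603]
tcp_rot: [0.708, -0.006, -0.706, -0.005]
ft_force: [0.1, 0.3, -1.5]
grip_width: 0.0159
t 9.65 pos [0.5294 0.2089 0.0603] rot err deg [-0.08 -0.19 -0.01] shift cur cm [ 0.03 -0.    0.24] shift aligned cm [ 0.03 -0.01  0.24] F [ 0.1  0.3 -1.5] w 15.9
```

```bash
python3 -m pendant '[[[0.12,0,0,0,0,0,0.5],[0.12,0,0,0,0,0,0.5],[0,0,0,0,0,0,0.5]]]'; python3 to.py .527 .209 .060 179.2
```

```text
t: 9.9
eef_pos: [0.53, 0.2091, 0.0604]
tcp_rot: [0.708, -0.006, -0.706, -0.005]
ft_force: [-0.9, -0.2, -0.5]
grip_width: 0.0159
t 9.9 pos [0.53   0.2091 0.0604] rot err deg [-0.08 -0.2  -0.01] shift cur cm [0.04 0.01 0.3 ] shift aligned cm [0.04 0.01 0.3 ] F [-0.9 -0.2 -0.5] w 15.9
```

```bash
python3 -m pendant '[[[0.25,0,0,0,0,0,0.5],[0.2,0,0,0,0,0,0.5]]]'; python3 to.py .527 .209 .060 179.2;python3 - <<'E'
from h import *
d=get_image("scene");crop(d["frame"],265,355,115,205,6,"pics/s5.png")
E
```

```text
t: 10.07
eef_pos: [0.5311, 0.2093, 0.06]
tcp_rot: [0.709, -0.005, -0.706, -0.005]
ft_force: [-5.9, -1.7, 12.6]
grip_width: 0.0153
t 10.07 pos [0.5311 0.2093 0.06  ] rot err deg [-0.07 -0.23 -0.02] shift cur cm [-0.    0.04  0.41] shift aligned cm [-0.    0.04  0.41] F [-5.9 -1.7 12.6] w 15.3
```

View pics/s5.png

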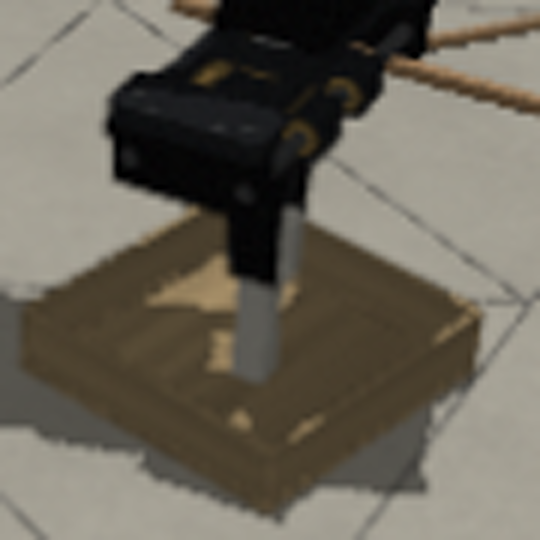

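```bash
python3 -m pendant '[[[-0.1,0,0.05,0,0,0,0.5],[0,0,0,0,0,0,0.5]]]'; python3 to.py .527 .209 .060 179.2
```

```text
t: 10.28
eef_pos: [0.5311, 0.2095, 0.0616]
tcp_rot: [0.709, -0.005, -0.705, -0.005]
ft_force: [-0.1, -0.5, -0.6]
grip_width: 0.0157
t 10.28 pos [0.5311 0.2095 0.0616] rot err deg [-0.07 -0.31  0.01] shift cur cm [0.16 0.05 0.41] shift aligned cm [0.16 0.05 0.41] F [-0.1 -0.5 -0.6] w 15.7
```

```bash
python3 -m pendant '[[[0.12,0,0,0,0,0,0.5],[0,0,0,0,0,0,1.8],[0,0,0,0,0,0,2.4],[0,0,0,0,0,0,3.2],[0,0,0,0,0,0,4],[0,0,0,0,0,0,4]]]'; python3 to.py .527 .209 .060 179.2;python3 - <<'E'
from h import *
d=get_image("scene");crop(d["frame"],265,355,115,205,6,"pics/s6.png")
d=get_image("wrist");cv2.imwrite("pics/w6.png",d["frame"][:,:,::-1])
E
```

```text
t: 10.78
eef_pos: [0.5304, 0.2092, 0.0582]
tcp_rot: [0.709, -0.005, -0.706, -0.005]
ft_force: [-0.1, -0.1, 1.2]
grip_width: 0.0372
t 10.78 pos [0.5304 0.2092 0.0582] rot err deg [-0.07 -0.24 -0.01] shift cur cm [-0.18  0.03  0.34] shift aligned cm [-0.18  0.03  0.34] F [-0.1 -0.1  1.2] w 37.2
```

View pics/s6.png

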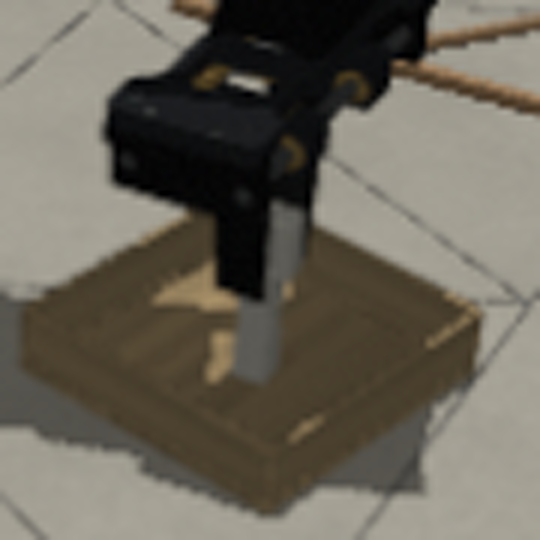

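View pics/w6.png

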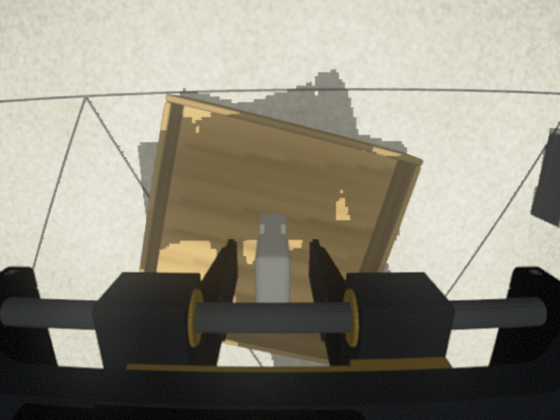

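```bash
python3 -m pendant '[[[-1,0,0,0,0,0,4],[-2,0,0,0,0,0,4],[-2,0,0,0,0,0,4],[-2,0,0,0,0,0,4],[-2,0,0,0,0,0,4],[-2,0,0,0,0,0,5],[-2,0,0,0,0,0,5],[-1.5,0,0,0,0,0,5],[0,1,0,0,0,0,5],[0,2,0.2,0,0,0,5],[0,2,0.2,0,0,0,5],[0,2,0.2,0,0,0,5],[0,2,0.2,0,0,0,5],[0,2,0.2,0,0,0,5]]]'; python3 to.py .491 -.172 .2 179.2;python3 - <<'E'
from h import *
d=get_image("scene");crop(d["frame"],235,395,65,215,4,"pics/s7.png")
E
```

```text
t: 12.05
eef_pos: [0.5169, 0.0958, 0.216]
tcp_rot: [0.71, -0.003, -0.704, -0.003]
ft_force: [0.4, -0.2, -0.0]
grip_width: 0.0504
t 12.05 pos [0.5169 0.0958 0.216 ] rot err deg [ 0.32 -0.47  0.01] shift cur cm [ 1.58 26.8   2.39] shift aligned cm [ 1.6  26.81  2.22] F [ 0.4 -0.2 -0. ] w 50.4
```

View pics/s7.png

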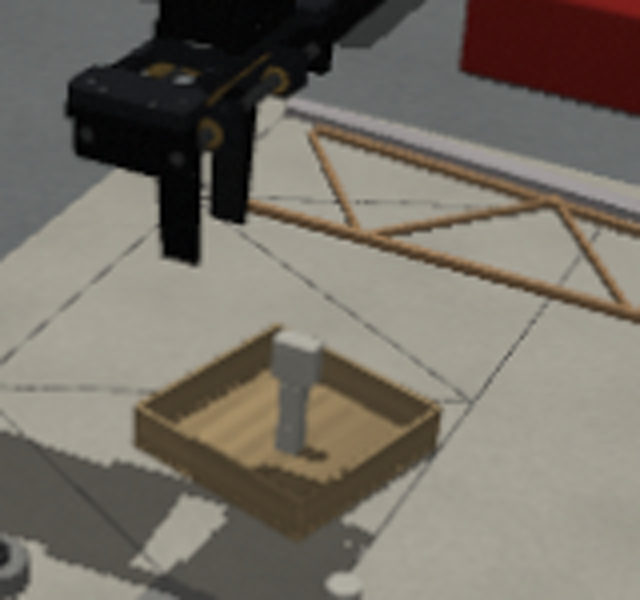

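The white plug stands upright in the tray (crop pixels 275–322, 330–455) with the fingers clear of it. Next I go to the handle.

```bash
python3 -m pendant '[[[0,2,0.15,0,0,0,5],[0,2,0.15,0,0,0,5],[0,2,0.15,0,0,0,5],[0,2,0.15,0,0,0,5],[0,2,0.15,0,0,0,5],[0,2,0.15,0,0,0,5],[0,2,0.15,0,0,0,5],[0,2,0.15,0,0,0,5],[0,2,0.15,0,0,0,5],[0,2,0.1,0,0,0,5],[0,2,0.1,0,0,0,5],[0,0,0,0,0,0,5],[0,0,0,0,0,0,5]]]'; python3 to.py .491 -.172 .15 179.2
```

```text
t: 13.18
eef_pos: [0.4895, -0.1423, 0.2086]
tcp_rot: [-0.706, 0.007, 0.708, 0.005]
ft_force: [0.5, 0.4, 0.1]
grip_width: 0.0502
t 13.18 pos [ 0.4895 -0.1423  0.2086] rot err deg [-0.16  0.12 -0.12] shift cur cm [ 5.87  2.96 -0.21] shift aligned cm [ 5.86  2.97 -0.19] F [0.5 0.4 0.1] w 50.2
```

```bash
python3 -m pendant '[[[0,1.4,-0.1,0,0,0,5],[1.5,1.4,-0.1,0,0,0,5],[1.5,0.2,0,0,0,0,5],[1.5,0,0,0,0,0,5],[0,0,0,0,0,0,5],[0,0,0,0,0,0,5]]]'; python3 to.py .491 -.172 .073 179.2;python3 - <<'E'
from h import *
d=get_image("wrist");cv2.imwrite("pics/w8.png",d["frame"][:,:,::-1])
E
```

```text
t: 13.68
eef_pos: [0.4909, -0.1695, 0.1619]
tcp_rot: [-0.707, 0.005, 0.708, 0.005]
ft_force: [0.7, -1.0, -0.1]
grip_width: 0.05
t 13.68 pos [ 0.4909 -0.1695  0.1619] rot err deg [ 0.03  0.08 -0.01] shift cur cm [ 8.89  0.25 -0.03] shift aligned cm [ 8.89  0.25 -0.02] F [ 0.7 -1.  -0.1] w 50.0
```

View pics/w8.png

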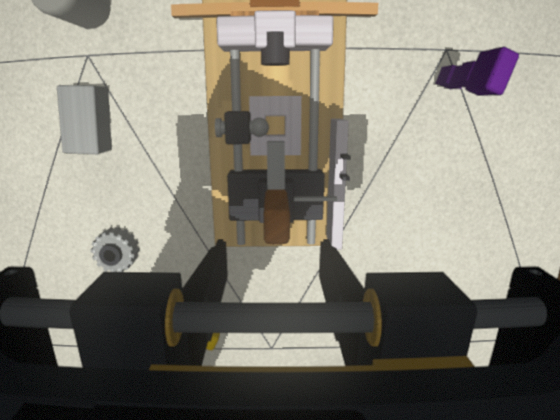

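```bash
python3 -m pendant '[[[1,0.25,0,0,0,0,5],[1.5,0,0,0,0,0,5],[1,0,0,0,0,0,5],[0,0,0,0,0,0,5]]]'; python3 to.py .491 -.1725 .073 179.2
```

```text
t: 14.07
eef_pos: [0.4929, -0.1714, 0.1283]
tcp_rot: [0.709, -0.005, -0.706, -0.003]
ft_force: [0.0, 0.1, -0.6]
grip_width: 0.0499
t 14.07 pos [ 0.4929 -0.1714  0.1283] rot err deg [ 0.19 -0.24 -0.15] shift cur cm [5.53 0.1  0.21] shift aligned cm [5.53 0.11 0.19] F [ 0.   0.1 -0.6] w 49.9
```

```bash
python3 -m pendant '[[[1.2,0.1,0.2,0,-0.2,0,5],[1.5,0,0,0,0,0,5],[1.2,0,0,0,0,0,5],[1,0,0,0,0,0,5],[0.2,0,0,0,0,0,5],[0,0,0,0,0,0,5]]]'; python3 to.py .491 -.1725 .073 179.2;python3 - <<'E'
from h import *
d=get_image("scene");crop(d["frame"],155,315,155,325,4,"pics/s9.png")
E
```

```text
t: 14.57
eef_pos: [0.4916, -0.1729, 0.0744]
tcp_rot: [0.708, -0.005, -0.706, -0.002]
ft_force: [0.9, 0.1, 1.1]
grip_width: 0.0497
t 14.57 pos [ 0.4916 -0.1729  0.0744] rot err deg [ 0.23 -0.13 -0.21] shift cur cm [ 0.14 -0.04  0.06] shift aligned cm [ 0.14 -0.04  0.06] F [0.9 0.1 1.1] w 49.7
```

View pics/s9.png

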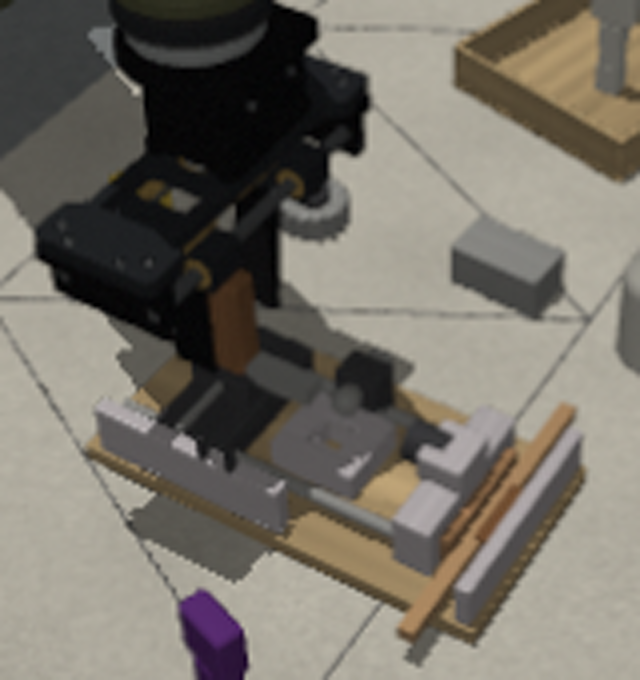

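The handle (crop columns 210–255) is between the fingers, and the pointer at about (200,405) is at rest, short of the ribs. I'm closing on it.

```bash
python3 -m pendant '[[[0,0,0,0,0,0,2],[0,0,0,0,0,0,1],[0,0,0,0,0,0,0.5],[0,0,0,0,0,0,0.5],[0,0,0,0,0,0,0.5],[0,0,0,0,0,0,0.5]]]'; python3 to.py .520 -.173 .073 179.2
```

```text
t: 15.12
eef_pos: [0.4934, -0.172, 0.0772]
tcp_rot: [0.709, -0.004, -0.705, -0.003]
ft_force: [1.2, 5.3, -1.1]
grip_width: 0.0179
t 15.12 pos [ 0.4934 -0.172   0.0772] rot err deg [ 0.2  -0.36 -0.08] shift cur cm [ 0.44  0.07 -2.66] shift aligned cm [ 0.42  0.06 -2.66] F [ 1.2  5.3 -1.1] w 17.9
```

```bash
python3 -m pendant '[[[0.1,0,-0.4,0,0,0,0.5],[0.1,0,-0.4,0,0,0,0.5],[0.1,0,-0.4,0,0,0,0.5],[0,0,-0.4,0,0,0,0.5],[0,0,-0.4,0,0,0,0.5],[0,0,-0.4,0,0,0,0.5]]]'; python3 to.py .520 -.173 .073 179.2;python3 - <<'E'
from h import *
d=get_image("scene");crop(d["frame"],155,315,155,325,4,"pics/s10.png")
E
```

```text
t: 15.62
eef_pos: [0.5116, -0.172, 0.0771]
tcp_rot: [-0.703, 0.002, 0.711, 0.002]
ft_force: [-9.6, 0.1, 5.1]
grip_width: 0.0179
t 15.62 pos [ 0.5116 -0.172   0.0771] rot err deg [ 0.43  0.64 -0.03] shift cur cm [ 0.4   0.09 -0.85] shift aligned cm [ 0.41  0.09 -0.85] F [-9.6  0.1  5.1] w 17.9
```

View pics/s10.png

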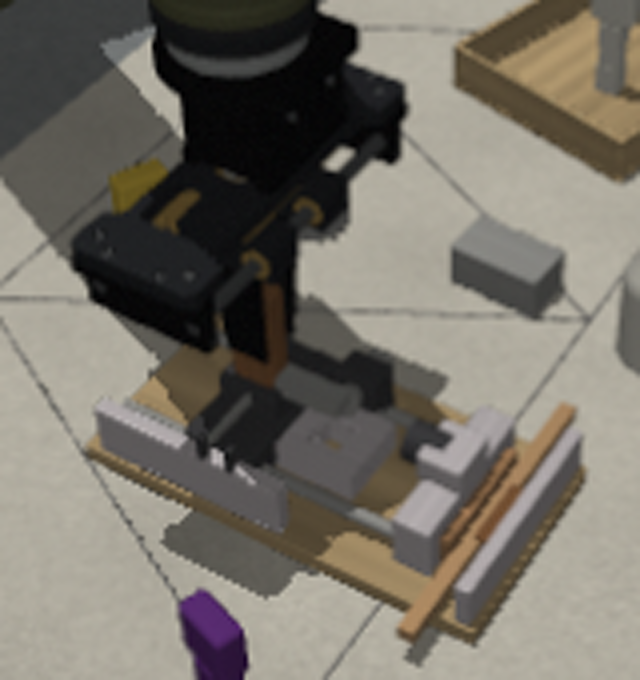

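```bash
python3 -m pendant '[[[0,0,-0.4,0,0,0,0.5],[0,0,-0.4,0,0,0,0.5],[0,0,-0.2,0,0,0,0.5],[0,0,0,0,0,0,0.5]]]'; python3 to.py .520 -.173 .073 179.2;python3 - <<'E'
from h import *
d=get_image("scene");crop(d["frame"],185,245,245,295,10,"pics/s11.png")
d=get_image("wrist");cv2.imwrite("pics/w11.png",d["frame"][:,:,::-1])
d=get_image("top");crop(d["frame"],290,390,140,275,4.4,"pics/t11.png")
E
```

```text
t: 16.0
eef_pos: [0.5144, -0.172, 0.077]
tcp_rot: [-0.696, 0.001, 0.718, 0.002]
ft_force: [-8.2, 0.7, 4.1]
grip_width: 0.0173
t 16.0 pos [ 0.5144 -0.172   0.077 ] rot err deg [0.52 1.85 0.04] shift cur cm [ 0.39  0.1  -0.57] shift aligned cm [ 0.4   0.09 -0.56] F [-8.2  0.7  4.1] w 17.3
```

View pics/s11.png

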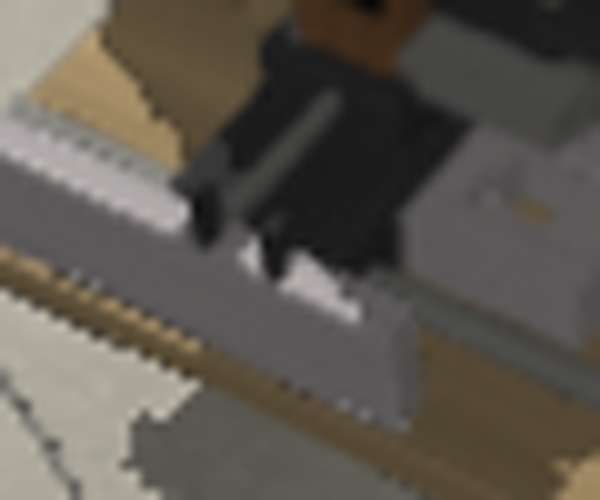

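View pics/w11.png

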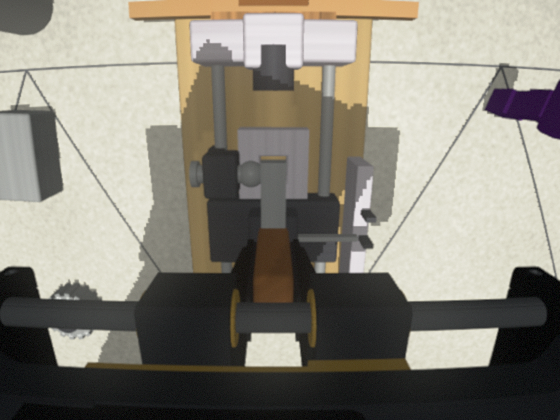

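View pics/t11.png

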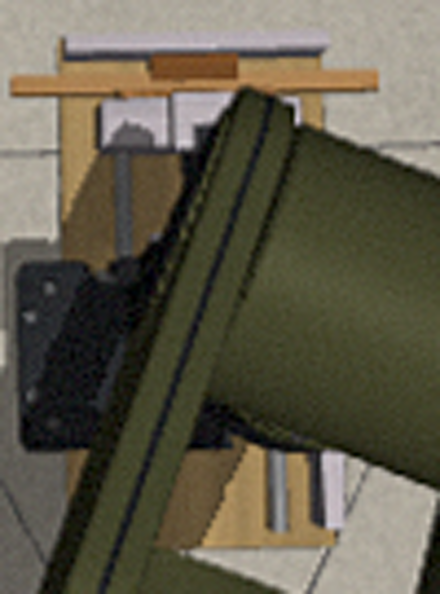

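```bash
python3 -m pendant '[[[0,0,-0.3,0,0.8,0,0.5],[0,0,-0.3,0,0.8,0,0.5],[0,0,-0.3,0,0.5,0,0.5],[0,0,0,0,0,0,0.5]]]'; python3 to.py .520 -.173 .077 179.2;python3 - <<'E'
from h import *
d=get_image("scene");crop(d["frame"],185,245,245,295,10,"pics/s12.png")
d=get_image("wrist");crop(d["frame"],280,400,140,260,5,"pics/w12.png")
E
```

```text
t: 16.48
eef_pos: [0.5131, -0.172, 0.077]
tcp_rot: [-0.699, 0.001, 0.715, 0.002]
ft_force: [-7.9, 0.5, 2.6]
grip_width: 0.0179
t 16.48 pos [ 0.5131 -0.172   0.077 ] rot err deg [0.61 1.3  0.09] shift cur cm [-0.01  0.09 -0.69] shift aligned cm [ 0.    0.09 -0.69] F [-7.9  0.5  2.6] w 17.9
```

View pics/s12.png

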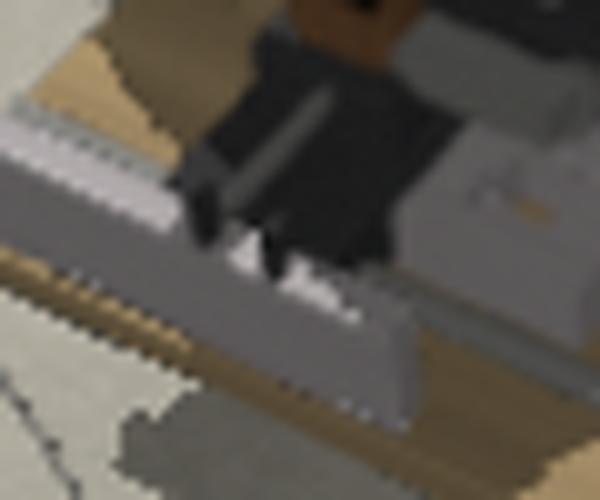

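View pics/w12.png

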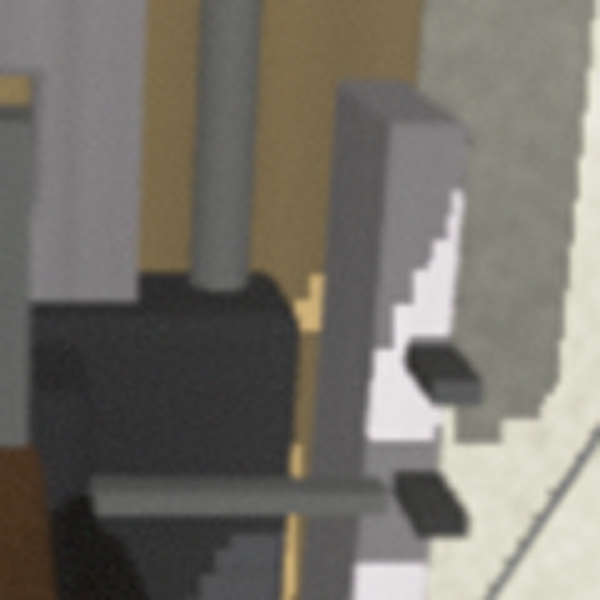

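```bash
python3 -m pendant '[[[0,0,-0.6,0,0.8,0,0.5],[0,0,-0.6,0,0.8,0,0.5],[0,0,-0.6,0,0.8,0,0.5]]]'; python3 to.py .520 -.173 .077 179.2;python3 - <<'E'
from h import *
d=get_image("scene");crop(d["frame"],185,245,245,295,10,"pics/s13.png")
get_image("top")
d=get_image("wrist");crop(d["frame"],280,400,140,260,5,"pics/w13.png")
E
python3 to.py .520 -.173 .077 179.2
```

```text
t: 16.83
eef_pos: [0.5226, -0.172, 0.0769]
tcp_rot: [-0.706, -0.0, 0.708, 0.002]
ft_force: [-11.7, 0.8, 8.6]
grip_width: 0.0179
t 16.83 pos [ 0.5226 -0.172   0.0769] rot err deg [0.67 0.22 0.14] shift cur cm [-0.01  0.1   0.26] shift aligned cm [-0.01  0.1   0.26] F [-11.7   0.8   8.6] w 17.9
t 16.98 pos [ 0.5227 -0.1721  0.0769] rot err deg [0.67 0.2  0.14] shift cur cm [-0.01  0.09  0.27] shift aligned cm [-0.01  0.1   0.27] F [-10.1   0.9   7.7] w 17.8
```

View pics/w13.png

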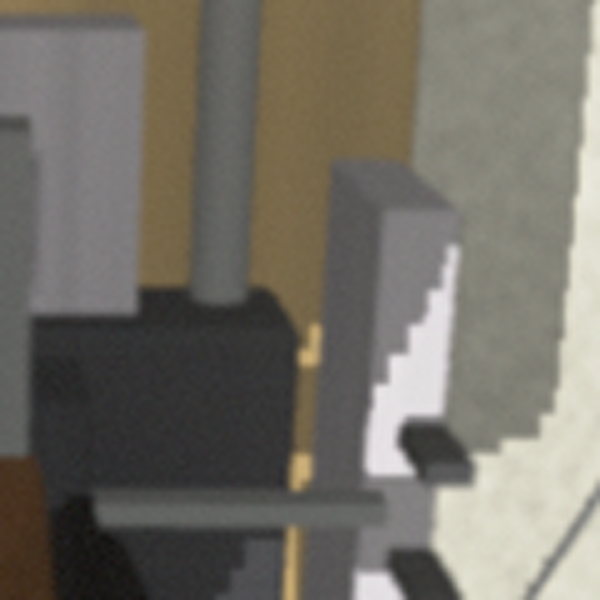

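View pics/s13.png

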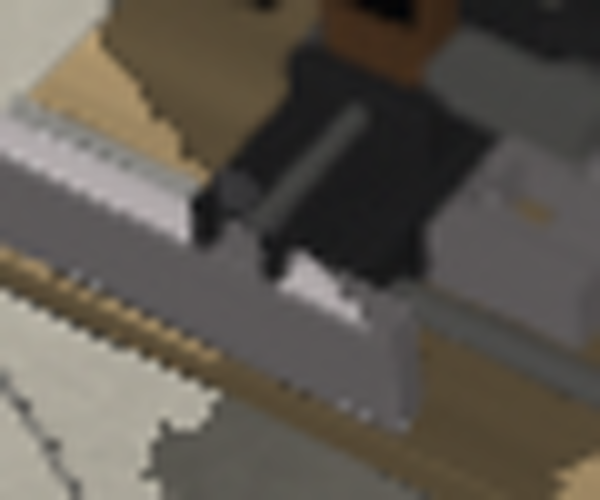

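Run:
```python
from h import *
d=get_image("wrist");T=pose(d);crop(d["frame"],330,390,210,270,12,"pics/w14.png")
import pickle;pickle.dump((d,T),open("w14.pkl","wb"))
s=get_state();print(s["t"],s["eef_pos"],s["ft_force"])
```

```text
17.0333 [ 0.52271055 -0.17204732  0.0769125 ] [-9.91658115  0.75963419  7.1009087 ]
```

View pics/w14.png

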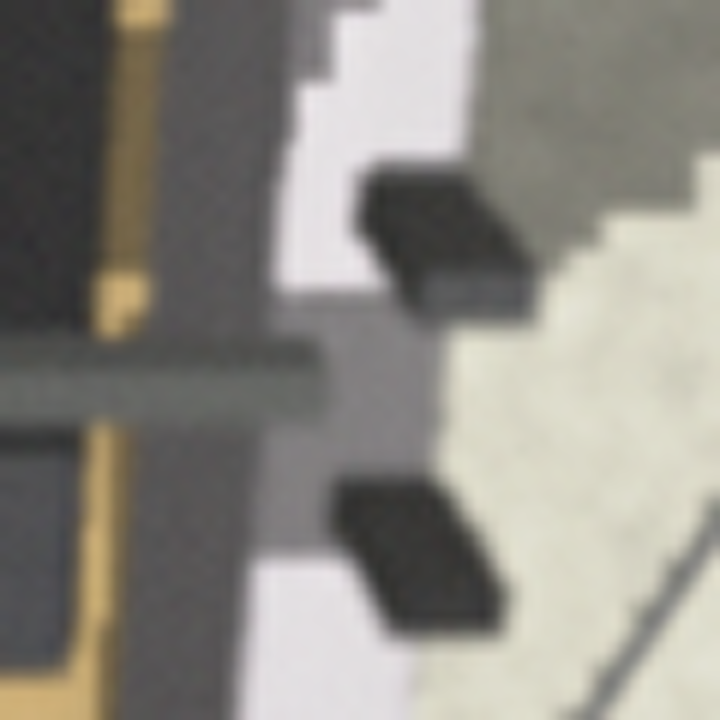

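The pointer (crop rows 345–420) lies between the two dark ribs (far 165–325, near 480–635), within about 1–2 mm of the middle. I'll let a second pass on the held target and check for creep.

Run:
```python
from h import *
for i in range(24):
    d=get_image("wrist")
    if i%8==7: s=get_state();print(round(s["t"],2),np.round(s["eef_pos"],4),np.round(s["ft_force"],1),round(s["grip_width"],4))
crop(d["frame"],330,390,210,270,8,"pics/w15.png")
e=get_image("scene");cv2.imwrite("pics/s15.png",e["frame"][:,:,::-1])
```

```text
17.43 [ 0.5227 -0.1721  0.0769] [-10.4   1.5   7.3] 0.018
17.83 [ 0.5227 -0.172   0.0769] [-10.    0.6   7.6] 0.018
18.23 [ 0.5227 -0.172   0.0769] [-10.1   1.3   7. ] 0.0179
```

View pics/w15.png

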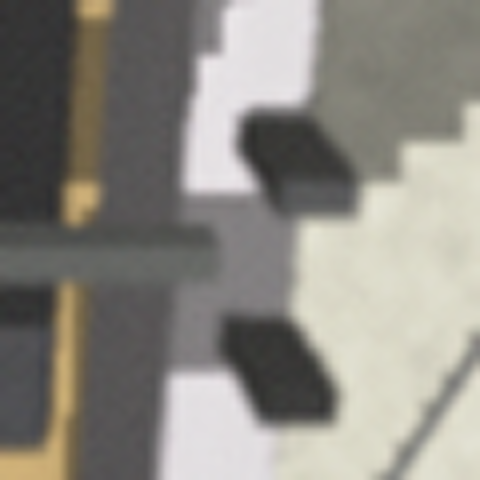

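View pics/s15.png

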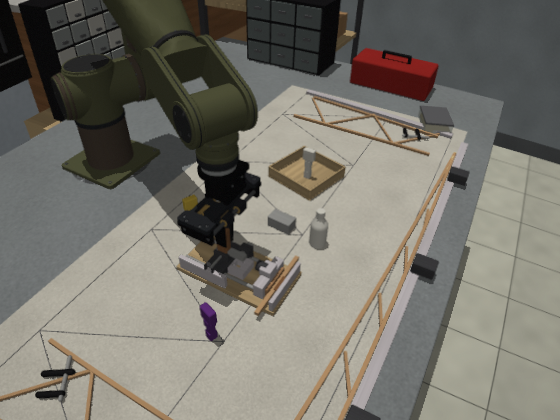

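The position is steady and the force is about 10.1 N, which matches the spring at mid-gauge. The plug stands in the tray at about (309,163), and the weight and bottle haven't moved. I'm handing in.

```bash
python3 -c "
from bench import *
print(job_done())"
```

```text
the job is handed in; nothing more can be done
None
```

I pulled the white plug straight up (about 7 N) and stood it upright in the tray. I then gripped the handle, pushed it about 29 mm, and handed the job in at about 18 s while still holding it.

**Pointer:** The last wrist picture shows it between the two gauge ribs, about 1–2 mm from the middle by my estimate. That rests on an assumed pointer height, because the height isn't given.

**Hold:** Over the last 1.2 s before hand-in, the position was steady at x = 0.5227 m. The push stayed at about 10 N, which agrees with the spring at mid-gauge.

**Earlier slip:** My first push crept back about 1 mm. A row with no movement made the arm relax under the spring, and the hand tilted about 2 degrees. I corrected both and ended on a pushing row.

**Bystanders:** The steel weight and glue bottle are unmoved in the last scene view. The gear was hidden behind the gripper there, but it lay clear of the gripper in the wrist view taken during the push.

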